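# Hold the display case lid at its balance point

## Robot

A 7-joint arm with a two-finger parallel gripper is mounted at the origin on the work surface. World frame = base frame: x ahead of the robot, y to its left, z up, the work surface at z = 0. Lengths are in m, angles in rad, forces in N, time in s.
With the tool pointing down it reaches from about 0.4 to 0.85 m from the base axis. Payload 4.5 kg.
Tool frame: the origin (TCP) lies at the very end of the fingers, on their centre line; the grasp point (between the pads) lies 19 mm behind it; z points along the fingers, y is the line along which they close (so a half turn about z gives the same grasp; the last joint's range is limited). The gripper opens to 88 mm and grips with 3 to 60 N. Pads are 18 mm wide; open, the fingers measure 123 mm over their backs; the gripper's body (75 mm by 187 mm) begins 45 mm behind the grasp point.
Start: joints at [1.222, 0.689, -0.195, 1.565, 0.157, 0.902, -0.215], TCP at [0.233, -0.58, 0.239] pointing down, gripper open.
Joint ranges: [-3.01, 3.01], [-0.46, 2.08], [-1.47, 1.51], [0.13, 2.56], [-1, 4.14], [0.04, 2.09], [-2.66, 2.66]. Speed limits (rad/s): [2.57, 2.57, 3.14, 3.14, 3.14, 3.14, 3.14].

## Interface

Orientations are given as a unit quaternion [x, y, z, w].
In Python, from plant import r, eyes, nets gives the robot as it stands.
- The arm moves only by the shell command python3 -m pendant 'ROWS' [FORCE]. ROWS is JSON, a list of rows, each an object of numbers: "claw": the opening, from 0 (shut) to 1 (fully open); "dx", "dy", "dz": the shift along the world's x, y, z in mm; "twist": the turn about the world's z in rad. In form: [{"claw": .., "dx": .., "dy": .., "dz": .., "twist": ..}, ...]. A call has 1 to 8 rows; each row is the pose to reach, as a shift and turn from the pose commanded when the call began; what a row does not reach only later rows make up. A row lasts 1/10 s, in which the tool goes at most 50 mm and 8.59 degrees, less where a joint would pass 70% of its speed; a pose out of reach is approached as far as the arm can. A call with a gripper value outside its range is refused whole. The fingers move at their own pace and stop on an object; FORCE is the grip in N (left out, the last holds). Time passes only in rows, so rows that repeat a pose let the fingers close. It gives the time, the measured TCP pose, the force, the opening and the grip force at its end, in the units of the state.
- r.get_state(): the state, without advancing time (a new reading comes with each control period).
- eyes.snapshot(name): name is "scene" or "top" or "wrist"; returns (picture, depth): 400x640x3 uint8, blue, green, red; 400x640 float32, m along the optical axis (not along the pixel's ray), 0 where there is no reading.
- eyes.camera_info(name): a dict with "K" (3x3 intrinsics, pixels), "D" ([k1, k2, p1, p2, k3] as OpenCV has them; the pictures are not rectified), "world_to_cam" (4x4, takes a point from world to camera coordinates); the wrist camera has in their place "T_tool_cam" (4x4, takes a point from camera to tool coordinates, whose origin is the TCP and whose axes are the flange's). Camera axes: x right, y down, z forward; pixel columns grow to the right and rows downward; lengths in m; the calibration is good to about 2 mm. A picture is of the moment at which its call begins: read the wrist's pose just before it. camera_info takes no time and is no camera call.
- r.finish_job(): hands the job in; it is judged then, once.
Trained networks look in the newest picture that a camera, given by its name, has taken for a name from the list of things; names that differ only in an ending like _2 or _b are one class to them, and where a whole thing is asked for, a point or a joint stands for the part that bears it (a point fixed in the world has none). Each returns a list of dicts, best first, with "confidence" (0 to 1); they miss things now and then, are a little off and sometimes report something else, mostly with a low value. They report only what shows in the picture. A call takes as long as a camera call. They do not tell look-alikes from the thing itself.
- nets.spot_in(camera, query): "box" ([left, top, width, height] as shares, 0 to 1, of the picture: columns of its width, rows of its height, round what is visible of it).
- nets.place_of(camera, query): "position" ([column, row] as shares, 0 to 1, of the picture: columns of its width, rows of its height: a listed point, or the origin of a listed thing).
The state is a dict: "clock": time; "q": joint angles; "qd": joint speeds; "joint_torque": joint torques, N m; "tool_pos": TCP position; "eef_rot": TCP orientation; "contact_force": force on the tool from outside, world axes, zero at the start; "moment": the same for the moment, N m; "opening": opening from 0.0 (shut) to 1.0 (fully open); "finger_force": force on a finger pad.
Only numpy, scipy, OpenCV 4.12 (cv2) and the standard library are available. Lean on these libraries where they do the work, as an engineer would, in place of code of your own. Each camera call takes 0.05 s, during which the arm holds its last target. There are 200 camera calls.

## Task

The stay of the display case's glass lid has come off and I want to screw it back on. Take the ring box off the lid and stand it upright on the brown leather mat, then lift the lid to its balance point, where its weight stands right over the hinges, and hold it still there by its brass knob; don't let it drop or tip over backwards. Finish while holding the knob, and leave the other things on the bench where they are.

Things in the scene. Friction and masses are not known exactly. Their poses are not given: they have to be found in the camera images.
- case: wooden display case with a glazed lid, fixed to the bench. Box 200 mm deep (its x) by 280 mm wide (its y) by 70 mm high, with the lid on it 94 mm. Origin: centre of its underside, on the bench; x points from the knob side to the hinge side, z up. It stands left or right on the bench, turned by up to 0.35 rad. Jewellery lies inside and the loose brass stay along its right (-y) side
- hinge (a point): middle of the hinge line, at (100, 0, 70) mm in the case's frame: top rear edge of the box and lower rear edge of the lid. The hinge line runs along the case's y
- lid (a joint): opening angle of the lid: 0 shut (as at the start), 1.571 with its glass vertical, hinge stop at 1.95; balance point at 1.43 rad, 8 degrees short of vertical. The hinge is nearly free: the lid, about 0.6 kg, falls shut or open when let go. Frame 200 x 280 mm, 24 mm thick, 22 mm wide; the glass lies 4 mm below the frame's top
- lid_com (a point): the lid's centre of mass: when shut, 106 mm in front of the hinge line and 15 mm above it; it swings with the lid and stands right over the hinge line at the balance point
- knob (a point): brass ball knob (the ball is knob_ball), 20 mm across, on a 9 mm neck at the middle of the lid's front edge. This point: ball centre, 26 mm out from the edge; shut, 226 mm in front of the hinge line and 12 mm above it (82 mm above the bench). A gripper pointing down and closing along the hinge line can hold it through the whole swing: the ball turns between the pads
- ring_box: closed burgundy ring box, 54 (x) x 46 (y) x 42 mm high, about 90 g, with a brass line round it. Origin: centre of its underside, z up. At the start it stands on the lid's glass, 90 mm above the bench
- mat: brown leather bench mat, fixed, 220 (x) x 260 (y) x 4 mm. Origin: centre of its underside; z up. The loupe lies at one corner of it, the rest is free
- loupe: folding steel loupe, 55 x 22 mm, 16 high, lying on the mat near one of its far corners
- screw_dish: white dish with brass screws, 64 mm across, 16 high, behind the display case
- screwdriver: small screwdriver, yellow handle, 165 mm long, 14 high, behind the display case
- pliers: pliers with blue handles, 135 mm long, 12 high, behind the mat
- tweezers: steel tweezers, 135 mm long, 11 high, lying to the front right
- hammer: chasing hammer, 210 mm long, 20 high, lying to the front left
Not all that is in view belongs to the job. There is more than one size of the ring_box; the one meant has the size given above.

How it is judged:
By the outcome, as a careful person would: the job done as asked, in the order asked, and still so for the second after the job is handed in, while the arm keeps its last pose, push and grip.
It also fails if it takes over 58 s, if anything falls off the work surface, if the arm or the gripper's body presses on something with over 40 N, if the wrist force passes 120 N, or if a joint passes its speed limit or range.

## Working session

There is one attempt and no reset: what is moved stays moved. The work goes in short steps, Python scripts to look and compute and a shell command to move; the robot and the scene stay as the last step left them, time stands still between calls to the robot, and variables do not carry over. Pictures are saved under pics/ and viewed, at most 10 in all, crops included, and the job is handed in when it is done.

```bash
ls; mkdir -p pics
cat > h.py <<'E'
import numpy as np, cv2
from plant import r, eyes, nets
def snap(c,f=None):
    p,d=eyes.snapshot(c)
    if f: cv2.imwrite('pics/'+f,p)
    return p,d
def ray(c,uv,T=None):
    i=eyes.camera_info(c); K=np.array(i['K']);D=np.array(i['D'])
    n=cv2.undistortPoints(np.array(uv,float).reshape(-1,1,2),K,D).reshape(-1,2)
    M=np.linalg.inv(np.array(i['world_to_cam'])) if T is None else T
    return M, np.c_[n,np.ones(len(n))]
def at_z(c,uv,z,T=None):
    M,n=ray(c,uv,T); d=n@M[:3,:3].T; o=M[:3,3]
    return o+d*((z-o[2])/d[:,2])[:,None]
def at_d(c,uv,dep,T=None):
    M,n=ray(c,uv,T); return (n*np.array(dep).reshape(-1,1))@M[:3,:3].T+M[:3,3]
def wristT(s):
    from scipy.spatial.transform import Rotation as R
    T=np.eye(4);T[:3,:3]=R.from_quat(s['eef_rot']).as_matrix();T[:3,3]=s['tool_pos']
    return T@np.array(eyes.camera_info('wrist')['T_tool_cam'])
E
python3 - <<'E'
from h import *
print(r.get_state()['clock'],r.get_state()['eef_rot'])
for c in ['top','scene']:
    p,d=snap(c,c+'0.png')
    for q in ['case','knob','hinge','ring_box','mat','loupe','lid_com']:
        for o in nets.place_of(c,q)[:3]:
            u=np.array(o['position'])*[640,400]
            dd=d[min(399,int(u[1])),min(639,int(u[0]))]
            print(c,q,round(o['confidence'],2),u.round(),at_d(c,[u],[dd])[0].round(3))
E
```

```text
pics
0.0 [ 9.81726890e-01  1.90293065e-01 -2.41531678e-04 -8.97358824e-04]
top case 0.64 [380. 200.] [ 0.546 -0.194  0.089]
top case 0.18 [168. 269.] [ 0.378  0.399 -0.005]
top knob 0.69 [377. 239.] [ 0.441 -0.181  0.09 ]
top hinge 0.8 [391. 163.] [ 0.648 -0.228  0.094]
top hinge 0.56 [380. 197.] [ 0.554 -0.194  0.089]
top hinge 0.41 [235. 200.] [0.571 0.213 0.006]
top ring_box 0.81 [408. 195.] [ 0.549 -0.26   0.131]
top ring_box 0.62 [470. 207.] [ 0.526 -0.449  0.059]
top ring_box 0.57 [460. 167.] [ 0.642 -0.433  0.058]
top mat 0.68 [234. 203.] [0.564 0.217 0.003]
top lid_com 0.89 [383. 198.] [ 0.553 -0.203  0.088]
scene case 0.76 [281. 197.] [ 0.627 -0.155  0.091]
scene knob 0.81 [306. 163.] [ 0.451 -0.178  0.086]
scene knob 0.45 [272. 173.] [ 0.566 -0.243  0.101]
scene hinge 0.72 [256. 199.] [ 0.666 -0.235  0.063]
scene ring_box 0.76 [234. 156.] [ 0.552 -0.444  0.047]
scene ring_box 0.63 [214. 181.] [ 0.685 -0.419  0.047]
scene ring_box 0.52 [271. 170.] [ 0.566 -0.246  0.112]
scene mat 0.67 [383. 256.] [0.573 0.221 0.004]
scene loupe 0.59 [348. 251.] [0.634 0.119 0.021]
scene lid_com 0.66 [279. 180.] [ 0.573 -0.205  0.093]
scene lid_com 0.21 [458. 239.] [0.379 0.398 0.013]
```

View pics/top0.png

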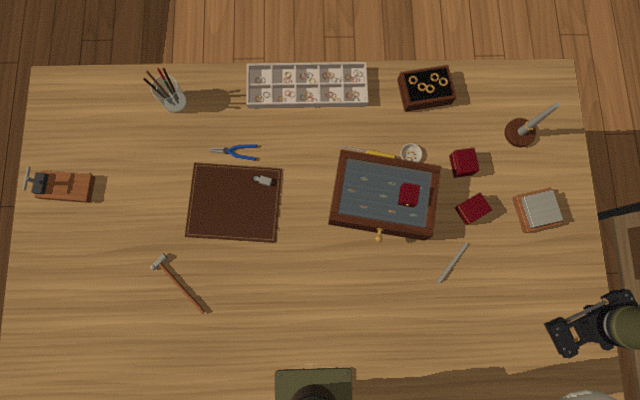

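View pics/scene0.png

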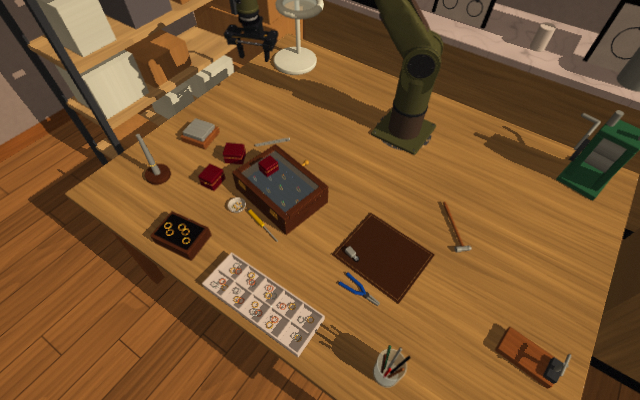

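```bash
cat > m.py <<'E'
from h import *
def cloud(c,T=None,f=None):
    p,d=snap(c,f); v,u=np.nonzero(d>0)
    uv=np.c_[u,v]; return uv,at_d(c,uv,d[v,u],T),p[v,u].astype(int)
def red(b): return (b[:,2]>70)&(b[:,2]>3*b[:,1])&(b[:,2]>2*b[:,0])
def rect(P): 
    c,s,a=cv2.minAreaRect((P[:,:2]*1000).astype(np.float32)); return np.round(c,1),np.round(s,1),round(np.deg2rad(a),3)
E
python3 - <<'E'
from m import *
for c in ['top','scene']:
    uv,P,b=cloud(c)
    roi=(abs(P[:,0]-.55)<.16)&(abs(P[:,1]+.2)<.2)
    k=roi&(P[:,2]>.122)&(P[:,2]<.14); print(c,'box top',k.sum(),rect(P[k]),P[k].mean(0).round(4))
    k=roi&(P[:,2]>.085)&(P[:,2]<.1)&(P[:,1]>-.36)
    m=k; print('lid',m.sum(),rect(P[m]))
    m=(abs(P[:,0]-.57)<.16)&(abs(P[:,1]-.22)<.2)&(b.sum(1)<130)&(abs(P[:,2])<.02); print('mat',m.sum(),rect(P[m]),np.median(P[m],0).round(3))
s=r.get_state();print(s['clock'],s['tool_pos'],s['opening'])
E
```

```text
top box top 349 (array([ 554.6, -266.4]), array([43.4, 55.1]), np.float64(1.355)) [ 0.5535 -0.2655  0.1319]
lid 6978 (array([ 551.1, -206.6]), array([278.7, 235.4]), np.float64(1.379))
mat 1365 (array([585.8, 215. ]), array([257.2, 252.5]), np.float64(1.486)) [0.587 0.217 0.004]
scene box top 186 (array([ 557.4, -264.1]), array([48.4, 54.8]), np.float64(1.382)) [ 0.5601 -0.2625  0.1302]
lid 3423 (array([ 555.8, -204.7]), array([282.6, 231.7]), np.float64(1.375))
mat 4288 (array([588.4, 213.6]), array([260.3, 261.5]), np.float64(1.486)) [0.573 0.226 0.003]
0.9 [ 0.23347475 -0.57978532  0.23876032] 0.9965588475473102
```

```bash
python3 -m pendant '[{"claw":1,"dx":50,"dy":50,"dz":0,"twist":-0.14},{"claw":1,"dx":100,"dy":100,"dz":0,"twist":-0.28},{"claw":1,"dx":150,"dy":150,"dz":0,"twist":-0.42},{"claw":1,"dx":200,"dy":200,"dz":0,"twist":-0.577},{"claw":1,"dx":322,"dy":315,"dz":0,"twist":-0.577},{"claw":1,"dx":322,"dy":315,"dz":0,"twist":-0.577},{"claw":1,"dx":322,"dy":315,"dz":0,"twist":-0.577},{"claw":1,"dx":322,"dy":315,"dz":0,"twist":-0.577}]' 20
```

```text
clock: 1.7
tool_pos: [0.5205, -0.2981, 0.2389]
eef_rot: [0.995, -0.097, 0.0, 0.0]
contact_force: [0.9, -1.4, 0.4]
opening: 0.999
finger_force: 0.0
```

```bash
python3 -m pendant '[{"claw":1,"dx":0,"dy":0,"dz":0,"twist":0},{"claw":1,"dx":0,"dy":0,"dz":0,"twist":0},{"claw":1,"dx":0,"dy":0,"dz":0,"twist":0}]'
python3 - <<'E'
from m import *
s=r.get_state();T=wristT(s);print(s['tool_pos'],s['eef_rot'])
uv,P,b=cloud('wrist',T,'w1.png')
k=(P[:,2]>.12)&(P[:,2]<.145); print(k.sum(),rect(P[k]),P[k].mean(0))
k=(P[:,2]>.06)&(P[:,2]<.11); print(rect(P[k]))
E
```

```text
clock: 2.0
tool_pos: [0.518, -0.3011, 0.2387]
eef_rot: [0.995, -0.098, -0.0, 0.001]
contact_force: [-0.4, -0.3, 0.7]
opening: 0.996
finger_force: 0.0
[ 0.51796163 -0.30107969  0.238719  ] [ 9.95198933e-01 -9.78700077e-02 -4.65678548e-04  5.73627530e-04]
3963 (array([ 552.7, -265.7]), array([46.5, 54.2]), np.float64(1.362)) [ 0.55391241 -0.26693228  0.13202454]
(array([ 551. , -207.8]), array([285.9, 237.7]), np.float64(1.378))
```

View pics/w1.png

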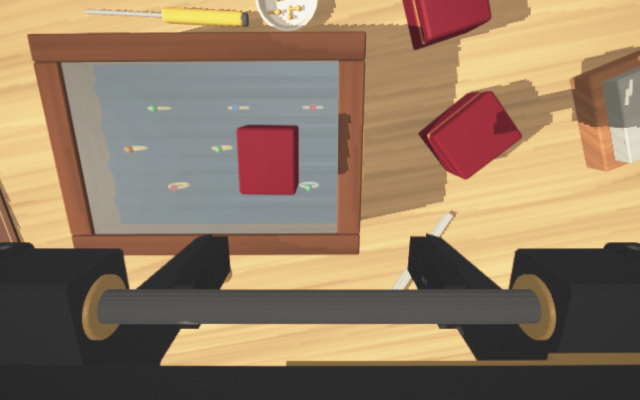

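```bash
python3 -m pendant '[{"claw":1,"dx":35,"dy":34,"dz":-20,"twist":-0.01},{"claw":1,"dx":35,"dy":34,"dz":-60,"twist":-0.01},{"claw":1,"dx":35,"dy":34,"dz":-100,"twist":-0.01},{"claw":1,"dx":35,"dy":34,"dz":-125,"twist":-0.01},{"claw":1,"dx":35,"dy":34,"dz":-138,"twist":-0.01},{"claw":1,"dx":35,"dy":34,"dz":-138,"twist":-0.01},{"claw":1,"dx":35,"dy":34,"dz":-138,"twist":-0.01}]' 15
python3 -m pendant '[{"claw":0.4,"dx":0,"dy":0,"dz":0,"twist":0},{"claw":0.4,"dx":0,"dy":0,"dz":0,"twist":0},{"claw":0.4,"dx":0,"dy":0,"dz":0,"twist":0},{"claw":0.4,"dx":0,"dy":0,"dz":0,"twist":0},{"claw":0.4,"dx":0,"dy":0,"dz":0,"twist":0}]' 15
```

```text
clock: 2.75
tool_pos: [0.5544, -0.267, 0.1018]
eef_rot: [0.995, -0.103, 0.001, 0.0]
contact_force: [1.2, -0.1, 0.7]
opening: 0.999
finger_force: 0.0
clock: 3.25
tool_pos: [0.5542, -0.2657, 0.101]
eef_rot: [0.995, -0.102, 0.0, 0.0]
contact_force: [-0.7, 0.1, -0.7]
opening: 0.57
finger_force: 0.0
```

Fingers still closing.

```bash
python3 -m pendant '[{"claw":0.3,"dx":0,"dy":0,"dz":0,"twist":0},{"claw":0.3,"dx":0,"dy":0,"dz":0,"twist":0},{"claw":0.3,"dx":0,"dy":0,"dz":0,"twist":0},{"claw":0.3,"dx":0,"dy":0,"dz":0,"twist":0}]' 15
```

```text
clock: 3.65
tool_pos: [0.5542, -0.2658, 0.1009]
eef_rot: [0.995, -0.102, 0.0, 0.0]
contact_force: [0.5, 0.5, 1.5]
opening: 0.521
finger_force: 15.0
```

```bash
python3 -m pendant '[{"claw":0.3,"dx":0,"dy":0,"dz":15,"twist":0},{"claw":0.3,"dx":0,"dy":0,"dz":45,"twist":0},{"claw":0.3,"dx":0,"dy":20,"dz":75,"twist":0},{"claw":0.3,"dx":0,"dy":55,"dz":90,"twist":0},{"claw":0.3,"dx":0,"dy":95,"dz":100,"twist":0},{"claw":0.3,"dx":0,"dy":140,"dz":100,"twist":0},{"claw":0.3,"dx":0,"dy":180,"dz":100,"twist":0},{"claw":0.3,"dx":0,"dy":220,"dz":100,"twist":0}]'
python3 -m pendant '[{"claw":0.3,"dx":0,"dy":40,"dz":0,"twist":0},{"claw":0.3,"dx":0,"dy":80,"dz":0,"twist":0},{"claw":0.3,"dx":0,"dy":120,"dz":0,"twist":0},{"claw":0.3,"dx":0,"dy":160,"dz":0,"twist":0},{"claw":0.3,"dx":0,"dy":200,"dz":0,"twist":0},{"claw":0.3,"dx":0,"dy":240,"dz":0,"twist":0},{"claw":0.3,"dx":0,"dy":265,"dz":0,"twist":0},{"claw":0.3,"dx":0,"dy":275,"dz":0,"twist":0}]'
python3 -m pendant '[{"claw":0.3,"dx":0,"dy":0,"dz":-20,"twist":0},{"claw":0.3,"dx":0,"dy":0,"dz":-60,"twist":0},{"claw":0.3,"dx":0,"dy":0,"dz":-100,"twist":0},{"claw":0.3,"dx":0,"dy":0,"dz":-130,"twist":0},{"claw":0.3,"dx":0,"dy":0,"dz":-150,"twist":0},{"claw":0.3,"dx":0,"dy":0,"dz":-160,"twist":0},{"claw":0.3,"dx":0,"dy":0,"dz":-160,"twist":0}]'
```

```text
clock: 4.45
tool_pos: [0.5541, -0.044, 0.2018]
eef_rot: [0.995, -0.102, 0.001, -0.0]
contact_force: [1.0, 0.7, -1.5]
opening: 0.518
finger_force: 15.0
clock: 5.25
tool_pos: [0.5534, 0.2334, 0.2014]
eef_rot: [0.995, -0.099, 0.0, -0.001]
contact_force: [-0.7, 0.5, -0.6]
opening: 0.524
finger_force: 15.0
clock: 5.95
tool_pos: [0.5538, 0.2278, 0.0401]
eef_rot: [0.995, -0.103, -0.001, 0.001]
contact_force: [-0.5, -1.1, -0.8]
opening: 0.518
finger_force: 15.0
```

```bash
python3 -m pendant '[{"claw":0.3,"dx":0,"dy":0,"dz":-10,"twist":0},{"claw":0.3,"dx":0,"dy":0,"dz":-18,"twist":0},{"claw":0.3,"dx":0,"dy":0,"dz":-22,"twist":0},{"claw":0.3,"dx":0,"dy":0,"dz":-24,"twist":0},{"claw":0.3,"dx":0,"dy":0,"dz":-24,"twist":0},{"claw":0.3,"dx":0,"dy":0,"dz":-24,"twist":0}]'
python3 -m pendant '[{"claw":0.3,"dx":0,"dy":0,"dz":-1,"twist":0},{"claw":0.3,"dx":0,"dy":0,"dz":-1,"twist":0}]'
```

```text
clock: 6.55
tool_pos: [0.5543, 0.2293, 0.0169]
eef_rot: [0.995, -0.102, 0.0, -0.0]
contact_force: [-0.3, 0.3, -0.6]
opening: 0.52
finger_force: 15.0
clock: 6.75
tool_pos: [0.5542, 0.2293, 0.0158]
eef_rot: [0.995, -0.102, 0.0, -0.0]
contact_force: [-0.1, -0.5, -1.6]
opening: 0.52
finger_force: 15.0
```

```bash
python3 -m pendant '[{"claw":0.3,"dx":0,"dy":0,"dz":-1,"twist":0},{"claw":0.3,"dx":0,"dy":0,"dz":-1,"twist":0},{"claw":0.3,"dx":0,"dy":0,"dz":-1,"twist":0}]'
python3 -m pendant '[{"claw":0.3,"dx":0,"dy":0,"dz":-1,"twist":0},{"claw":0.3,"dx":0,"dy":0,"dz":-1,"twist":0},{"claw":0.3,"dx":0,"dy":0,"dz":-1,"twist":0}]'
```

```text
clock: 7.05
tool_pos: [0.5543, 0.2293, 0.0149]
eef_rot: [0.995, -0.102, 0.0, -0.0]
contact_force: [0.7, 0.4, 0.2]
opening: 0.518
finger_force: 15.0
clock: 7.35
tool_pos: [0.5543, 0.2293, 0.0149]
eef_rot: [0.995, -0.102, 0.0, -0.0]
contact_force: [-2.5, -0.9, 8.9]
opening: 0.522
finger_force: 15.0
```

Contact with the mat (8.9 N). Release and rise.

```bash
python3 -m pendant '[{"claw":0.3,"dx":0,"dy":0,"dz":0.5,"twist":0},{"claw":0.75,"dx":0,"dy":0,"dz":0.5,"twist":0},{"claw":0.75,"dx":0,"dy":0,"dz":0.5,"twist":0},{"claw":0.75,"dx":0,"dy":0,"dz":0.5,"twist":0},{"claw":0.75,"dx":0,"dy":0,"dz":0.5,"twist":0},{"claw":0.75,"dx":0,"dy":0,"dz":0.5,"twist":0}]'
python3 -m pendant '[{"claw":0.75,"dx":0,"dy":0,"dz":10,"twist":0},{"claw":0.75,"dx":0,"dy":0,"dz":40,"twist":0},{"claw":0.75,"dx":0,"dy":0,"dz":80,"twist":0},{"claw":0.75,"dx":0,"dy":0,"dz":120,"twist":0},{"claw":0.75,"dx":-20,"dy":-30,"dz":150,"twist":0},{"claw":0.75,"dx":-50,"dy":-70,"dz":170,"twist":0},{"claw":0.75,"dx":-80,"dy":-110,"dz":180,"twist":0},{"claw":0.75,"dx":-110,"dy":-150,"dz":180,"twist":0}]'
python3 -m pendant '[{"claw":0.6,"dx":-20,"dy":-40,"dz":0,"twist":0},{"claw":0.6,"dx":-40,"dy":-80,"dz":0,"twist":0},{"claw":0.6,"dx":-60,"dy":-120,"dz":0,"twist":0},{"claw":0.6,"dx":-70,"dy":-160,"dz":0,"twist":0},{"claw":0.6,"dx":-70,"dy":-200,"dz":0,"twist":0},{"claw":0.6,"dx":-70,"dy":-240,"dz":0,"twist":0},{"claw":0.6,"dx":-70,"dy":-255,"dz":0,"twist":0},{"claw":0.6,"dx":-70,"dy":-255,"dz":0,"twist":0}]'
python3 - <<'E'
from m import *
s=r.get_state();T=wristT(s);print(s['clock'],s['tool_pos'],s['eef_rot'])
uv,P,b=cloud('wrist',T,'w2.png')
for q in ['knob','hinge','lid_com','case']:
    for o in nets.place_of('wrist',q)[:2]:
        u=np.array(o['position'])*[640,400]; print(q,o['confidence'],u,at_z('wrist',[u],.082,T)[0].round(4))
uv,P,b=cloud('top',None,'top2.png')
k=(abs(P[:,0]-.555)<.05)&(abs(P[:,1]-.23)<.05)&(P[:,2]>.03); print(k.sum(),rect(P[k]),P[k].mean(0))
E
python3 -c "
import cv2;cv2.imwrite('pics/t2.png',cv2.resize(cv2.imread('pics/top2.png')[130:270,160:460],None,fx=2.5,fy=2.5))"
```

```text
clock: 7.95
tool_pos: [0.554, 0.2292, 0.0141]
eef_rot: [0.995, -0.102, -0.0, 0.0]
contact_force: [-0.5, 0.2, -0.5]
opening: 0.751
finger_force: 0.0
clock: 8.75
tool_pos: [0.4469, 0.082, 0.1962]
eef_rot: [0.995, -0.102, 0.002, -0.001]
contact_force: [0.2, -2.3, 0.3]
opening: 0.751
finger_force: 0.0
clock: 9.55
tool_pos: [0.3768, -0.1747, 0.1948]
eef_rot: [0.995, -0.105, 0.001, 0.001]
contact_force: [-0.3, -0.0, 0.7]
opening: 0.599
finger_force: 0.0
9.55 [ 0.37679229 -0.17467416  0.19477159] [ 9.94502486e-01 -1.04706770e-01  8.36694675e-04  7.72651523e-04]
339 (array([553.5, 227.2]), array([46.9, 56.8]), np.float64(1.338)) [0.55302344 0.22604824 0.04491988]
```

View pics/w2.png

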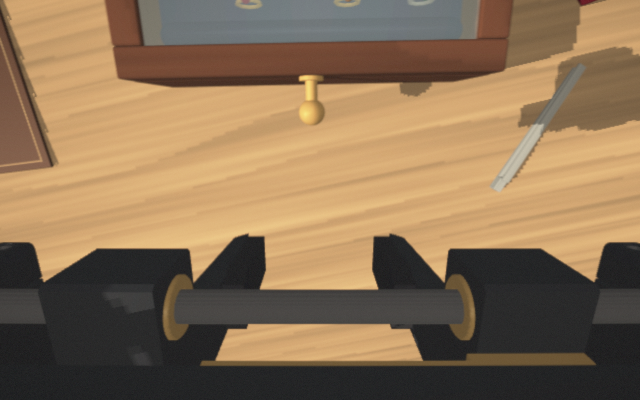

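View pics/t2.png

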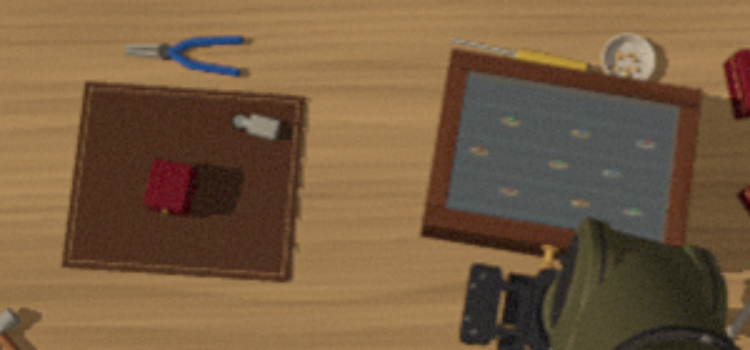

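Run:
```python
from m import *
s=r.get_state();T=wristT(s)
print('ball',at_z('wrist',[[312,112]],.082,T)); e=at_z('wrist',[[118,78],[505,70]],.094,T); print(e, 'mid',e.mean(0)); v=e[0]-e[1]; print('yaw',np.arctan2(v[1],v[0])-np.pi/2,np.linalg.norm(v))
uv,P,b=cloud('wrist',T)
k=(b[:,2]>b[:,0]*1.8)&(abs(uv[:,0]-312)<16)&(abs(uv[:,1]-112)<16)&(P[:,2]>.07); print(k.sum(),P[k].mean(0),P[k].min(0),P[k].max(0))
k=(P[:,2]>.09)&(P[:,2]<.1)&(uv[:,1]<85);print(P[k].min(0),rect(P[k]))
```

```text
ball [[ 0.44150763 -0.17871415  0.082     ]]
[[ 0.4927349  -0.0471452   0.094     ]
 [ 0.44269071 -0.3200362   0.094     ]] mid [ 0.46771281 -0.1835907   0.094     ]
yaw -0.18137001501978456 0.27744173795460875
497 [ 0.44233619 -0.18316185  0.0893036 ] [ 0.43199627 -0.1917162   0.0812113 ] [ 0.45211887 -0.17403822  0.09375353]
[ 0.44116685 -0.33474572  0.0900001 ] (array([ 489. , -192.9]), array([280.2,  51.1]), np.float64(1.37))
```

```bash
python3 -m pendant '[{"claw":0.6,"dx":30,"dy":-4,"dz":0,"twist":0.015},{"claw":0.6,"dx":60,"dy":-8,"dz":-10,"twist":0.015},{"claw":0.6,"dx":66,"dy":-8,"dz":-40,"twist":0.015},{"claw":0.6,"dx":66,"dy":-8,"dz":-80,"twist":0.015},{"claw":0.6,"dx":66,"dy":-8,"dz":-115,"twist":0.015},{"claw":0.6,"dx":66,"dy":-8,"dz":-132,"twist":0.015},{"claw":0.6,"dx":66,"dy":-8,"dz":-132,"twist":0.015},{"claw":0.6,"dx":66,"dy":-8,"dz":-132,"twist":0.015}]'
python3 - <<'E'
from m import *
s=r.get_state();T=wristT(s)
uv,P,b=cloud('wrist',T,'w3.png')
E
```

```text
clock: 10.7
tool_pos: [0.443, -0.1795, 0.0624]
eef_rot: [0.996, -0.094, -0.0, -0.0]
contact_force: [0.1, 0.1, 0.4]
opening: 0.595
finger_force: 0.0
```

View pics/w3.png

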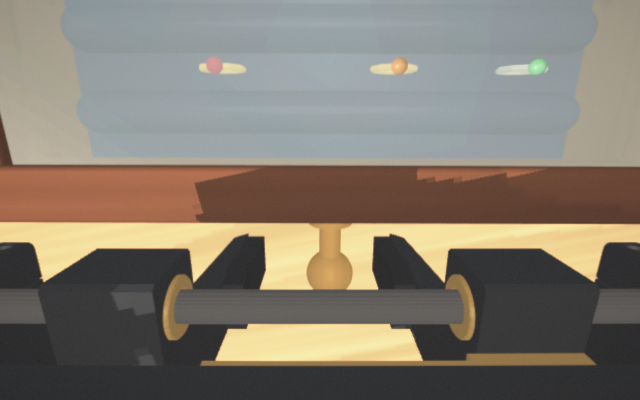

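```bash
python3 - <<'E'
from m import *
s=r.get_state();T=wristT(s)
print(at_z('wrist',[[330,271]],.082,T),s['tool_pos'],s['eef_rot'])
i=eyes.camera_info('wrist')
M=np.linalg.inv(np.array(i['T_tool_cam']))
print(cv2.projectPoints(np.array([[0,0,-.019]]),cv2.Rodrigues(M[:3,:3])[0],M[:3,3],np.array(i['K']),np.array(i['D']))[0])
E
python3 -m pendant '[{"claw":0.6,"dx":0.5,"dy":-4,"dz":0,"twist":0},{"claw":0.1,"dx":0.5,"dy":-4,"dz":0,"twist":0},{"claw":0.1,"dx":0.5,"dy":-4,"dz":0,"twist":0},{"claw":0.1,"dx":0.5,"dy":-4,"dz":0,"twist":0},{"claw":0.1,"dx":0.5,"dy":-4,"dz":0,"twist":0},{"claw":0.1,"dx":0.5,"dy":-4,"dz":0,"twist":0},{"claw":0.1,"dx":0.5,"dy":-4,"dz":0,"twist":0},{"claw":0.1,"dx":0.5,"dy":-4,"dz":0,"twist":0}]' 20
```

```text
[[ 0.4419205  -0.18476372  0.082     ]] [ 0.44343639 -0.17979767  0.06292376] [ 9.95559404e-01 -9.41338342e-02  5.22932940e-04  1.46977932e-04]
[[[318.13762024 269.79536747]]]
clock: 11.55
tool_pos: [0.4434, -0.1841, 0.0623]
eef_rot: [0.996, -0.095, 0.0, 0.0]
contact_force: [-0.5, -0.4, 3.6]
opening: 0.198
finger_force: 19.3
```

```bash
python3 -m pendant '[{"claw":0.1,"dx":0,"dy":0,"dz":0,"twist":0},{"claw":0.1,"dx":0,"dy":0,"dz":0,"twist":0}]'
python3 - <<'E'
from m import *
s=r.get_state();T=wristT(s); print(s['contact_force'],s['moment'],s['opening'])
uv,P,b=cloud('wrist',T,'w4.png')
E
python3 -c "
import cv2;cv2.imwrite('pics/w4c.png',cv2.resize(cv2.imread('pics/w4.png')[200:360,200:440],None,fx=3,fy=3))"
```

```text
clock: 11.75
tool_pos: [0.4434, -0.1842, 0.0623]
eef_rot: [0.996, -0.095, 0.0, 0.0]
contact_force: [-0.6, -0.6, 5.5]
opening: 0.205
finger_force: 19.2
[-0.56653434 -0.62118007  5.48380839] [-0.09395846  0.10142572 -0.01844648] 0.20450431439355377
```

View pics/w4c.png

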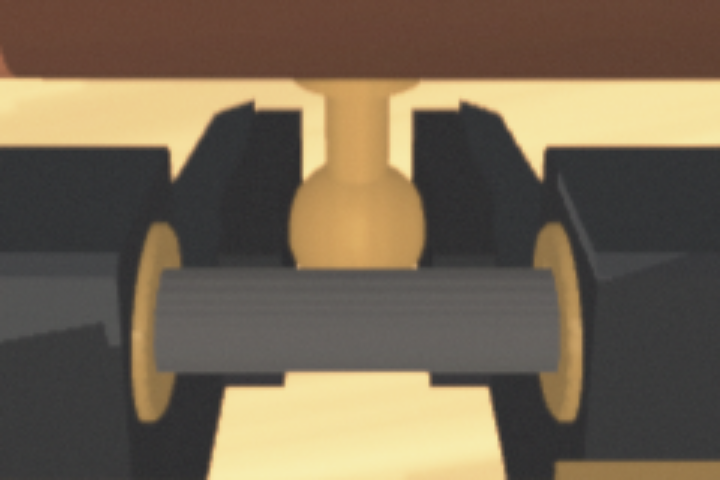

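Run:
```python
import numpy as np
th=np.r_[0,.02,.05,.09,.14,.19,.24,.29,.34, .39,.44,.49,.54,.59,.64,.69,.74, .79,.84,.89,.94,.99,1.04,1.09,1.14, 1.18,1.22,1.26,1.29,1.32,1.345,1.36,1.37, 1.43]
s=226-226.3*np.cos(th+.053); z=226.3*np.sin(th+.053)-12
P=np.c_[s*np.cos(.194),-s*np.sin(.194),z]
for a in range(0,33,8):
    print('call'); [print('%.2f'%th[i],(P[i]-P[a]).round(1)) for i in range(a+1,min(a+9,len(th)))]
```

```text
call
0.02 [ 0.3 -0.1  4.5]
0.05 [ 0.9 -0.2 11.3]
0.09 [ 2.  -0.4 20.3]
0.14 [ 3.8 -0.7 31.4]
0.19 [ 6.2 -1.2 42.5]
0.24 [ 9.2 -1.8 53.4]
0.29 [12.6 -2.5 64.1]
0.34 [16.6 -3.3 74.7]
call
0.39 [ 4.5 -0.9 10.3]
0.44 [ 9.5 -1.9 20.4]
0.49 [15.  -2.9 30.3]
0.54 [21.  -4.1 39.8]
0.59 [27.4 -5.4 49. ]
0.64 [34.3 -6.7 57.9]
0.69 [41.6 -8.2 66.4]
0.74 [49.3 -9.7 74.6]
call
0.79 [ 8.1 -1.6  7.7]
0.84 [16.6 -3.3 15. ]
0.89 [25.4 -5.  21.9]
0.94 [34.5 -6.8 28.3]
0.99 [44.  -8.6 34.3]
1.04 [ 53.7 -10.6  39.7]
1.09 [ 63.7 -12.5  44.7]
1.14 [ 73.9 -14.5  49.1]
call
1.18 [ 8.3 -1.6  3.2]
1.22 [16.8 -3.3  6. ]
1.26 [25.3 -5.   8.5]
1.29 [31.8 -6.2 10.1]
1.32 [38.3 -7.5 11.5]
1.34 [43.7 -8.6 12.6]
1.36 [47.  -9.2 13.1]
1.37 [49.2 -9.7 13.5]
call
1.43 [13.2 -2.6  1.6]
```

```bash
python3 -m pendant '[{"claw":0.1,"dx":0.3,"dy":-0.1,"dz":4.5,"twist":0},{"claw":0.1,"dx":0.9,"dy":-0.2,"dz":11.3,"twist":0},{"claw":0.1,"dx":2,"dy":-0.4,"dz":20.3,"twist":0},{"claw":0.1,"dx":3.8,"dy":-0.7,"dz":31.4,"twist":0},{"claw":0.1,"dx":6.2,"dy":-1.2,"dz":42.5,"twist":0},{"claw":0.1,"dx":9.2,"dy":-1.8,"dz":53.4,"twist":0},{"claw":0.1,"dx":12.6,"dy":-2.5,"dz":64.1,"twist":0},{"claw":0.1,"dx":16.6,"dy":-3.3,"dz":74.7,"twist":0}]' 30
```

```text
clock: 12.6
tool_pos: [0.4599, -0.1873, 0.1378]
eef_rot: [0.996, -0.094, -0.0, 0.0]
contact_force: [1.7, -1.8, -3.5]
opening: 0.197
finger_force: 30.0
```

Low forces, still gripping: carry on.

```bash
python3 -m pendant '[{"claw":0.1,"dx":4.5,"dy":-0.9,"dz":10.3,"twist":0},{"claw":0.1,"dx":9.5,"dy":-1.9,"dz":20.4,"twist":0},{"claw":0.1,"dx":15,"dy":-2.9,"dz":30.3,"twist":0},{"claw":0.1,"dx":21,"dy":-4.1,"dz":39.8,"twist":0},{"claw":0.1,"dx":27.4,"dy":-5.4,"dz":49,"twist":0},{"claw":0.1,"dx":34.3,"dy":-6.7,"dz":57.9,"twist":0},{"claw":0.1,"dx":41.6,"dy":-8.2,"dz":66.4,"twist":0},{"claw":0.1,"dx":49.3,"dy":-9.7,"dz":74.6,"twist":0}]'
```

```text
clock: 13.4
tool_pos: [0.5088, -0.1969, 0.2121]
eef_rot: [0.996, -0.094, -0.001, -0.0]
contact_force: [1.2, -0.4, -4.8]
opening: 0.193
finger_force: 30.1
```

```bash
python3 - <<'E'
from m import *
s=r.get_state();print(s['contact_force'],s['opening'],s['finger_force'])
uv,P,b=cloud('scene',None,'s5.png')
E
python3 -c "
import cv2;cv2.imwrite('pics/s5c.png',cv2.resize(cv2.imread('pics/s5.png')[60:260,180:420],None,fx=3,fy=3))"
```

```text
[ 1.19342269 -0.42110682 -4.83909645] 0.19251777170917012 30.099681168794632
```

View pics/s5c.png

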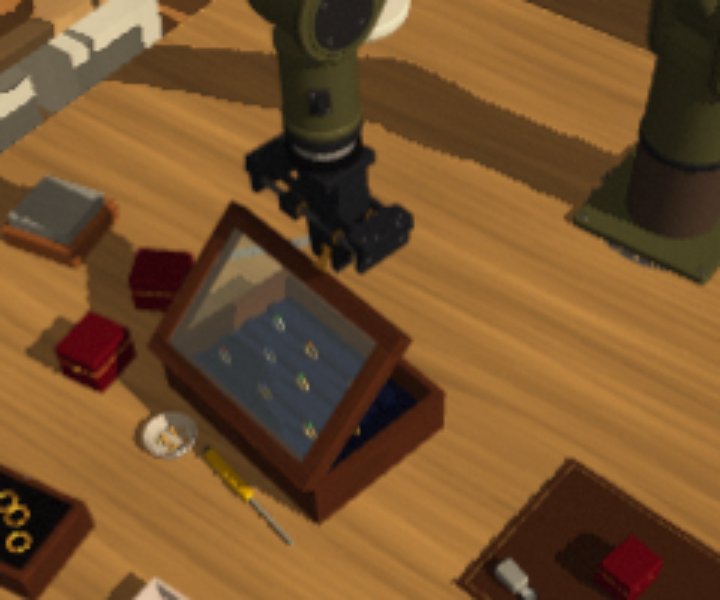

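The scene view shows the lid about half open, the gripper holding the knob at (330,245) in the crop, and the ring box upright on the mat at (630,565).

```bash
python3 -m pendant '[{"claw":0.1,"dx":8.1,"dy":-1.6,"dz":7.7,"twist":0},{"claw":0.1,"dx":16.6,"dy":-3.3,"dz":15,"twist":0},{"claw":0.1,"dx":25.4,"dy":-5,"dz":21.9,"twist":0},{"claw":0.1,"dx":34.5,"dy":-6.8,"dz":28.3,"twist":0},{"claw":0.1,"dx":44,"dy":-8.6,"dz":34.3,"twist":0},{"claw":0.1,"dx":53.7,"dy":-10.6,"dz":39.7,"twist":0},{"claw":0.1,"dx":63.7,"dy":-12.5,"dz":44.7,"twist":0},{"claw":0.1,"dx":73.9,"dy":-14.5,"dz":49.1,"twist":0}]'
python3 -m pendant '[{"claw":0.1,"dx":8.3,"dy":-1.6,"dz":3.2,"twist":0},{"claw":0.1,"dx":16.8,"dy":-3.3,"dz":6,"twist":0},{"claw":0.1,"dx":25.3,"dy":-5,"dz":8.5,"twist":0},{"claw":0.1,"dx":31.8,"dy":-6.2,"dz":10.1,"twist":0},{"claw":0.1,"dx":38.3,"dy":-7.5,"dz":11.5,"twist":0},{"claw":0.1,"dx":43.7,"dy":-8.6,"dz":12.6,"twist":0},{"claw":0.1,"dx":47,"dy":-9.2,"dz":13.1,"twist":0},{"claw":0.1,"dx":49.2,"dy":-9.7,"dz":13.5,"twist":0}]'
python3 - <<'E'
from m import *
s=r.get_state();print(s['contact_force'],s['opening'],s['finger_force'],s['tool_pos'])
u=np.array([np.cos(.194),-np.sin(.194)]);w=np.array([-u[1],u[0]])
for c in ['scene','top']:
    uv,P,b=cloud(c,None,c+'6.png')
    H=np.array([.665,-.2275]); a=(P[:,:2]-H)@u; t=(P[:,:2]-H)@w
    # frame side of lid (brown), slab above the box
    k=(P[:,2]>.11)&(P[:,2]<.265)&(abs(t)<.14)&(abs(t)>.122)&(a>-.12)&(a<.06)
    print(c,k.sum())
    if k.sum()>20:
        for lo in np.arange(.11,.26,.03):
            m=k&(P[:,2]>lo)&(P[:,2]<lo+.03)
            if m.sum()>3: print(round(lo+.015,3),m.sum(),np.percentile(a[m],[5,50,95]).round(4))
E
```

```text
clock: 14.25
tool_pos: [0.5821, -0.2111, 0.2606]
eef_rot: [0.996, -0.094, -0.001, -0.0]
contact_force: [-0.4, -1.5, -2.8]
opening: 0.196
finger_force: 29.9
clock: 15.05
tool_pos: [0.6327, -0.2209, 0.2741]
eef_rot: [0.996, -0.094, -0.0, -0.0]
contact_force: [-0.2, 1.0, -1.3]
opening: 0.195
finger_force: 29.6
[-0.17198505  0.96233859 -1.26748233] 0.195163395604549 29.643087275326252 [ 0.6326501  -0.22088277  0.27405119]
scene 337
0.125 57 [0.0042 0.0144 0.018 ]
0.155 59 [-0.0079  0.0088  0.0123]
0.185 65 [-0.0138  0.0027  0.006 ]
0.215 63 [-0.0162 -0.0036 -0.    ]
0.245 73 [-0.0278 -0.0092 -0.0059]
0.275 20 [-0.0355 -0.013  -0.0111]
top 65
0.125 11 [-0.0126 -0.01   -0.0074]
0.155 11 [-0.0182 -0.0157 -0.0074]
0.185 9 [-0.0238 -0.0224 -0.019 ]
0.215 15 [-0.0293 -0.0263 -0.0207]
0.245 12 [-0.0359 -0.0332 -0.0308]
0.275 7 [-0.0375 -0.0361 -0.0309]
```

```bash
python3 -m pendant '[{"claw":0.1,"dx":3,"dy":-0.6,"dz":0.5,"twist":0},{"claw":0.1,"dx":6,"dy":-1.2,"dz":0.9,"twist":0},{"claw":0.1,"dx":9,"dy":-1.8,"dz":1.2,"twist":0},{"claw":0.1,"dx":11,"dy":-2.2,"dz":1.4,"twist":0},{"claw":0.1,"dx":12.2,"dy":-2.4,"dz":1.5,"twist":0},{"claw":0.1,"dx":12.2,"dy":-2.4,"dz":1.5,"twist":0},{"claw":0.1,"dx":12.2,"dy":-2.4,"dz":1.5,"twist":0},{"claw":0.1,"dx":12.2,"dy":-2.4,"dz":1.5,"twist":0}]'
python3 - <<'E'
from m import *
s=r.get_state();print(s['clock'],s['contact_force'],s['opening'],s['tool_pos'])
u=np.array([np.cos(.194),-np.sin(.194)]);w=np.array([-u[1],u[0]])
for c in ['scene','top']*3:
    uv,P,b=cloud(c,None,c+'7.png')
    H=np.array([.665,-.2275]); a=(P[:,:2]-H)@u; t=(P[:,:2]-H)@w
    k=(P[:,2]>.11)&(P[:,2]<.265)&(abs(t)<.14)&(abs(t)>.122)&(a>-.12)&(a<.06)
    z=P[k,2];x=a[k]
    for _ in range(6):
        f=np.polyfit(z,x,1); e=abs(x-np.polyval(f,z)); g=e<max(.003,np.median(e)*2); z,x=z[g],x[g]
    print(c,len(z),'theta',np.pi/2+np.arctan(f[0]))
E
python3 -c "
import cv2;cv2.imwrite('pics/s7c.png',cv2.resize(cv2.imread('pics/scene7.png')[60:260,180:420],None,fx=3,fy=3))"
```

```text
clock: 15.95
tool_pos: [0.6446, -0.2232, 0.2754]
eef_rot: [0.996, -0.094, -0.0, -0.0]
contact_force: [0.1, 1.6, -2.4]
opening: 0.194
finger_force: 29.8
15.95 [ 0.09732669  1.56249823 -2.42246317] 0.19356202092711522 [ 0.64455131 -0.22321096  0.27543634]
scene 238 theta 1.4250850459358713
top 83 theta 1.430824917110506
scene 244 theta 1.4265070663725803
top 82 theta 1.430435609269766
scene 240 theta 1.4300881676632466
top 82 theta 1.4311273607605535
```

View pics/s7c.png

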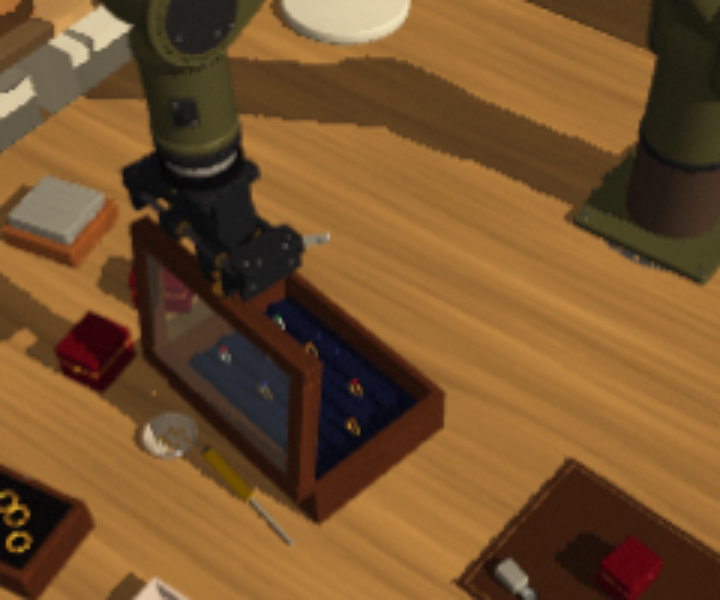

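The lid stands at about 1.43 rad, with the knob held at (230,285) in the crop. The ring box is upright on the mat at (630,565) and nothing else has moved.

```bash
python3 -c "
from plant import r
s=r.get_state();print(max(map(abs,s['qd'])));print(r.finish_job())"
```

```text
0.0015569990133388672
the job is handed in; nothing more can be done
None
```

The ring box stands upright on the leather mat, and the lid is held still by its knob at about 1.43 rad, its balance point; I handed the job in at about 16 s on the robot's clock and have not seen a verdict.

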